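# Tighten a push-button's locking ring and snap its contact block home

### The arm

A 6-joint arm with a two-finger parallel gripper is mounted at the origin on a cart in front of the work surface, level with it; the furniture and walls round the work are solid. World frame = base frame: x ahead of the robot, y to its left, z up, the work surface at z = 0. Lengths are in m, angles in rad, forces in N, time in s.
With the tool pointing down it reaches from about 0.35 to 0.775 m from the base axis. Payload 5.5 kg.
Tool frame: the origin (TCP) lies on the centre line of the jaws, within the pads' length; the fingertips stand 19 mm ahead of it and the grasp point (between the pads) is the TCP (env.nose_length is the z of the fingertips in the tool frame, in m); z points along the fingers, y is the line along which they close (so a half turn about z gives the same grasp; the last joint's range is limited). The gripper opens to 85 mm and grips with 20 to 120 N. Pads are 22 mm wide; open, the fingers measure 114 mm over their backs; the gripper's body (76 mm by 85 mm) begins 54 mm behind the grasp point. The pads swing forward as they close: fully open they stand 13 mm farther back than shut.
Start: joints at [1.121, 0.313, 0.046, 1.304, 0, 1.431], TCP at [0.175, 0.548, 0.25] pointing down, gripper open.
Joint ranges: [-2.76, 2.76], [-0.86, 1.69], [-1.03, 1.26], [-2.2, 2.34], [-1.47, 1.5], [-3.14, 3.14]. Speed limits (rad/s): [2.57, 2.57, 3.14, 3.14, 3.14, 3.14].

### API

Orientations are given as [roll, pitch, yaw] about the fixed x, y, z axes, in that order (R = Rz(yaw) Ry(pitch) Rx(roll)).
In Python, from rig import env, viewer gives the robot as it stands.
- The arm moves only by the shell command python3 -m pendant 'ROWS'. ROWS is JSON, one flat list of numbers, 5 for each row, row after row: the closure, from 0 (fully open) to 1 (shut), then the shift along the tool's x, y, z in mm, then the turn about the tool's z in units of 5 degrees (1.0 is 5 degrees). In form: [hand, x, y, z, yaw, hand, x, y, z, yaw, ...]. A call has 1 to 12 rows; each row shifts and turns the commanded pose from where the row before left it, along the tool's axes as they then stand; what a row does not reach is not made up. A row lasts 1/10 s, in which the tool goes at most 50 mm and 8.59 degrees, less where a joint would pass 70% of its speed; a pose out of reach is approached as far as the arm can. A call with a gripper value outside its range is refused whole. The fingers move at their own pace and stop on an object; the grip force is fixed at half the most. Time passes only in rows, so rows that do not move let the fingers close. It gives the time, the measured TCP pose, the force, the opening and the grip force at its end, in the units of the state.
- env.read_state(): the state, without advancing time (a new reading comes with each control period).
- viewer.get_image(name): name is "side" or "top" or "wrist"; returns a dict with "img" (480x640x3 uint8, blue, green, red), "z_map" (480x640 float32, m along the optical axis (not along the pixel's ray), 0 where there is no reading), "K" (3x3 intrinsics, pixels), "dist" ([k1, k2, p1, p2, k3] as OpenCV has them; the pictures are not rectified), "R" (3x3) and "t" (3): a world point X has camera coordinates R X + t; the wrist camera has in their place "tool_from_camera" (4x4, takes a point from camera to tool coordinates, whose origin is the TCP and whose axes are the flange's). Camera axes: x right, y down, z forward; pixel columns grow to the right and rows downward; lengths in m; the calibration is good to about 2 mm. A picture is of the moment at which its call begins: read the wrist's pose just before it.
- env.hand_in(): hands the job in; it is judged then, once.
The state is a dict: "time": time; "qpos": joint angles; "dq": joint speeds; "tau": joint torques, N m; "ee_pos": TCP position; "ee_rot": TCP orientation; "contact_force": force on the tool from outside, world axes, zero at the start; "torque": the same for the moment, N m; "grip_width": opening from 0.0 (shut) to 1.0 (fully open); "finger_force": force on a finger pad.
Only numpy, scipy, OpenCV 4.12 (cv2) and the standard library are available. Lean on these libraries where they do the work, as an engineer would, in place of code of your own. Each camera call takes 0.05 s, during which the arm holds its last target. There are 200 camera calls.

### The job

Finish the push-button cover on the wooden cradle: turn the loose locking ring clockwise, seen from above, until it is tight against its stop, then pick up the contact block and press it squarely down over the spigot until it snaps and is fully home. Keep pressing it down firmly after the snap and finish like that, with the fingers still on the block; leave the tools and other things lying about where they are.

Things in the scene. Friction and masses are not known exactly. Their poses are not given: they have to be found in the camera images.
- cradle: Fixed wooden assembly cradle, 96 mm along its x, 104 mm along its y, carrying a grey steel cover plate 90 x 88 mm that lies inside up, its upper face 60 mm above the bench. Origin: centre of the underside on the bench, z up. The push-button operator goes through the plate's centre, straight above the origin.
- operator: The fixed push-button operator in the cradle (same origin and axes as the cradle): black mushroom head below the plate; above the plate the locking ring and, over it, the grey upright spigot, 38 mm along x and 28 mm along y. The spigot's sides are vertical from 76 to 95 mm above the bench, then taper to a flat top 28 x 18 mm.
- spigot_top (a point): Centre of the spigot's flat top, 101 mm above the bench. From the middle of each narrow end of the spigot (+x and -x) a spring barb sticks out 4 mm, its point 83 mm above the bench, 45 degree slopes above and below; each yields inward against about 2.2 N per mm.
- seat (a point): Point on the operator's axis 77 mm above the bench, axes like the cradle's. The contact block's origin lies here when the block is fully home: the ceiling of its hollow then rests on the spigot's top and 4 mm of air is left between its foot and the ring.
- lock_ring (a joint): Angle of the locking ring in rad; grows as the ring is turned clockwise seen from above; it is tight against a hard stop at 1.60. It starts 0.9 to 1.3 rad short of that, takes about 0.1 N m to turn and stays where it is left. It does not rise or sink.
- ring_mid (a point): Centre of the locking ring, on the operator's axis, 67 mm above the bench. A black round knurled ring, 50 mm in diameter, 12 mm high (61 to 73 mm above the bench), captive round the barrel below the spigot.
- contact_block: Loose contact block, three black decks on a grey foot, 56 mm long (its x), 44 mm wide (its y), 80 mm high, about 0.12 kg, standing upright; origin: centre of its underside, z up. Grasp it across the 44 mm width near its top (the upper 56 mm are solid), since the tray behind it is 114 mm high. It goes over the spigot with its x along the cradle's x, either way round, 1.3 mm of play a side.
- block_mouth (a point): Same point as the contact block's origin: centre of the mouth of the hollow in its foot. The hollow is 24 mm deep, 30.6 mm along y, and 40.6 mm along x at the mouth's lip (3 mm high at the two narrow ends), 46.8 mm along x above the lip.
- block_top (a point): Centre of the contact block's top, 80 mm above its origin. Pressing it on: the lip meets the barbs 9 mm above home, resistance grows to a peak of about 12 to 16 N at 6 mm above home, then falls away while the barbs slide along the lip; over the last 3 mm the barbs spring out above the lip and draw the block home. The top takes hard pressing.
- screwdriver: Bystander: screwdriver 182 mm long, lying right of the work; leave it.
- lock_core: Bystander: lock core with its key in, 93 mm long, lying right of the work; leave it.
- chuck_key: Bystander: T-shaped drill chuck key, 56 x 60 mm, lying near the bench's front edge; leave it.
- black_key: Bystander: key with a black head, 61 mm long, lying at the bench's left edge; leave it.

How it is judged:
By the outcome, as a careful person would: the job done as asked, in the order asked, and still so for the second after the job is handed in, while the arm keeps its last pose, push and grip.
It also fails if it takes over 61 s, if anything falls off the work surface, if the arm or the gripper's body presses on something with over 40 N, if the wrist force passes 120 N, or if a joint passes its speed limit or range.

## Working session

There is one attempt and no reset: what is moved stays moved. The work goes in short steps, Python scripts to look and compute and a shell command to move; the robot and the scene stay as the last step left them, time stands still between calls to the robot, and variables do not carry over. Pictures are saved under pics/ and viewed, at most 10 in all, crops included, and the job is handed in when it is done.

```bash
mkdir -p pics; ls
python3 - <<'E'
from rig import env, viewer
import cv2,numpy as np
print(env.read_state(), env.nose_length)
for n in("top","side"):
    d=viewer.get_image(n); cv2.imwrite(f"pics/{n}0.png",d["img"]); np.savez(f"{n}0.npz",**d)
    print(n,d["K"],d["dist"],d["R"],d["t"])
E
```

```text
pics
{'time': 0.0, 'qpos': array([1.12139206e+00, 3.14033710e-01, 4.49691861e-02, 1.30358314e+00,
       8.14067042e-06, 1.43121071e+00]), 'dq': array([ 0.00035075,  0.00032279, -0.00055729, -0.00094508,  0.00131387,
       -0.00064003]), 'tau': array([ 1.09909910e-03, -4.80632472e+01,  2.98530650e+01,  1.95265812e-02,
        8.81304527e-05,  1.67704997e-05]), 'ee_pos': array([0.17510081, 0.54719329, 0.24938587]), 'ee_rot': array([-3.13976046e+00, -2.65643064e-04,  2.83177375e+00]), 'contact_force': array([-0.14791966,  0.6811354 ,  0.19419204]), 'torque': array([-0.0086912 , -0.05403387,  0.01769563]), 'finger_force': 0.0, 'grip_width': 1.0005935025918151} 0.019
top [[578.72065271   0.         315.15765066]
 [  0.         578.72065271 237.30542259]
 [  0.           0.           1.        ]] [-0.11322248  0.          0.          0.          0.        ] [[-0.02923201 -0.99952959  0.00927852]
 [-0.99807515  0.02867905 -0.05498636]
 [ 0.0546944  -0.01086802 -0.99844399]] [0.06240181 0.43495359 1.2386211 ]
side [[528.82554659   0.         322.4156646 ]
 [  0.         528.82554659 237.18636648]
 [  0.           0.           1.        ]] [-0.11255352  0.          0.          0.          0.        ] [[-0.20813545  0.9780515  -0.00974201]
 [ 0.67637513  0.13672778 -0.72375562]
 [-0.70653826 -0.15722845 -0.68998761]] [ 0.03236221 -0.22304605  1.61926671]
```

View pics/top0.png

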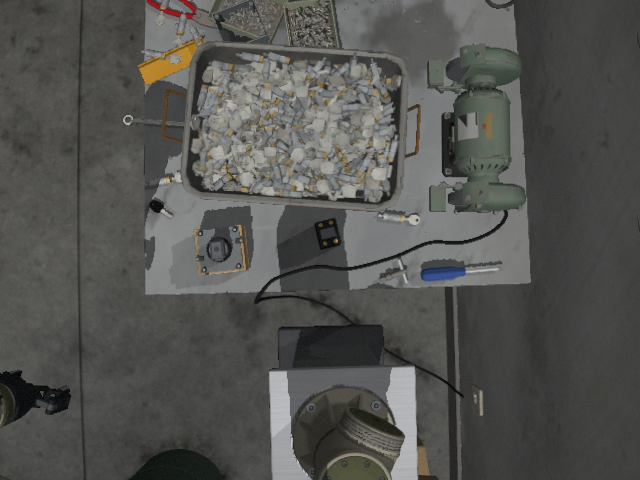

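View pics/side0.png

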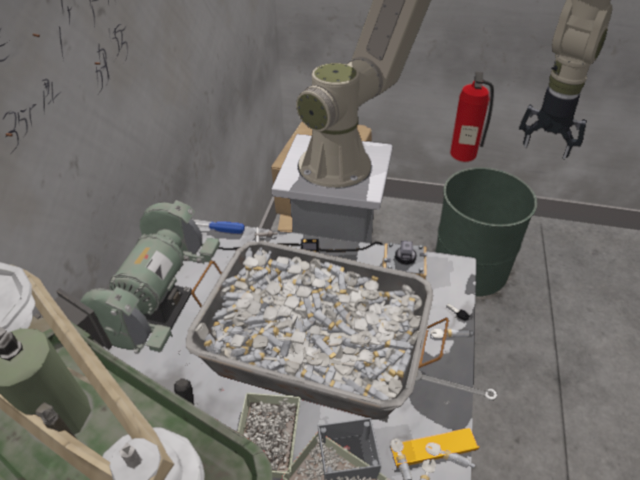

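The top view shows the cradle around (219,249) with the ring and spigot in the middle. The contact block's top is at (328,234), with the tray's front wall at about row 205. In the side view they are at (405,255) and (310,244).

```bash
cat > h.py <<'E'
import numpy as np,cv2
from scipy.spatial.transform import Rotation as Ro
def cast(d,px,z,R=None,t=None):
    R=d["R"] if R is None else R; t=d["t"] if t is None else t
    u=cv2.undistortPoints(np.array(px,float).reshape(-1,1,2),d["K"],d["dist"])[:,0]
    r=np.c_[u,np.ones(len(u))]@R; C=-R.T@t
    return C+r*((z-C[2])/r[:,2])[:,None]
def cloud(d,R=None,t=None):
    R=d["R"] if R is None else R; t=d["t"] if t is None else t
    v,u=np.mgrid[:480,:640]; p=np.c_[u.ravel(),v.ravel()].astype(float)
    n=cv2.undistortPoints(p.reshape(-1,1,2),d["K"],d["dist"])[:,0]
    z=d["z_map"].reshape(-1,1); return ((np.c_[n,np.ones(len(n))]*z-t)@R).reshape(480,640,3)
def wristRt(d,s):
    T=np.eye(4);T[:3,:3]=Ro.from_euler("xyz",s["ee_rot"]).as_matrix();T[:3,3]=s["ee_pos"]
    M=np.linalg.inv(T@d["tool_from_camera"]); return M[:3,:3],M[:3,3]
E
python3 - <<'E'
from h import *
d=dict(np.load("top0.npz")); P=cloud(d); 
def show(n,r0,r1,c0,c1,z0,z1):
    s=P[r0:r1,c0:c1]; m=((s[...,2]>z0)&(s[...,2]<z1)).astype(np.uint8)
    q=np.argwhere(m)[:,::-1]+[c0,r0]; w=cast(d,q,(z0+z1)/2)[:,:2].astype(np.float32)
    print(n,len(q),w.mean(0),cv2.minAreaRect(w))
show("block",212,255,312,346,.07,.09)
show("plate",220,280,188,255,.05,.066)
show("spig",220,280,188,255,.092,.11)
show("ring",220,280,188,255,.068,.11)
print(P[249,215:222,2],P[234,325:332,2])
c=np.hstack([cv2.resize(d["img"][210:290,180:260],(400,400),interpolation=2),cv2.resize(d["img"][200:270,295:365],(400,400),interpolation=2)])
cv2.imwrite("pics/c0.png",c)
E
```

```text
block 577 [0.44105625 0.02405826] ((0.44088953733444214, 0.024233752861618996), (0.054623913019895554, 0.0442059151828289), 12.37491226196289)
plate 1593 [0.41371748 0.24903014] ((0.41424405574798584, 0.2500997483730316), (0.09629403799772263, 0.10237520188093185), 5.049840450286865)
spig 268 [0.4138644 0.24908  ] ((0.4138171970844269, 0.2491786777973175), (0.03817448392510414, 0.028499435633420944), 4.589570999145508)
ring 499 [0.41352007 0.24748817] ((0.4110157787799835, 0.24730625748634338), (0.07963023334741592, 0.09320336580276489), 1.3417134284973145)
[0.10263847 0.10004502 0.09787557 0.10026639 0.09652694 0.09997146
 0.10290117] [0.08280628 0.08011956 0.07951325 0.07942289 0.07922596 0.07983449
 0.0795305 ]
```

View pics/c0.png

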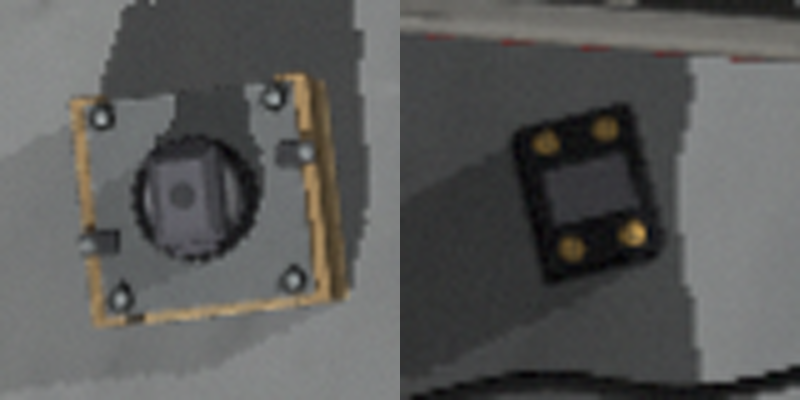

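Crops: the cradle's x is turned about 5°, with clamps at (100,242) and (297,152) to avoid; the block is turned about 12°. Moving above the cradle for a close look.

```bash
python3 -m pendant '[0.3,-31.8,-21.1,0,0, 0.3,-31.8,-21.1,0,0, 0.3,-31.8,-21.1,0,0, 0.3,-31.8,-21.1,0,0, 0.3,-31.8,-21.1,0,0, 0.3,-31.8,-21.1,0,0, 0.3,-31.8,-21.1,0,0, 0.3,-31.8,-21.1,0,0, 0.3,-31.8,-21.1,0,-1, 0.3,-31.8,-21.1,0,-1.5, 0.3,0,0,0,0, 0.3,0,0,0,0]'
cat > look.py <<'E'
import sys
from rig import env,viewer
from h import *
def look(n):
    s=env.read_state(); d=viewer.get_image("wrist"); R,t=wristRt(d,s)
    d["R"],d["t"]=R,t; np.savez(n+".npz",**d); cv2.imwrite(f"pics/{n}.png",d["img"]); return s,d
if __name__=="__main__":
    s,d=look(sys.argv[1]); P=cloud(d)
    print(s["ee_pos"],s["ee_rot"],d["tool_from_camera"][:3,3]); a,b=float(sys.argv[4]),float(sys.argv[5])
    for z0,z1 in [tuple(map(float,x.split(","))) for x in sys.argv[6:]]:
        m=(P[...,2]>z0)&(P[...,2]<z1)&(np.hypot(P[...,0]-a,P[...,1]-b)<float(sys.argv[2]))
        q=np.argwhere(m)[:,::-1]
        if len(q): w=P[m][:,:2].astype(np.float32); print(z0,len(q),w.mean(0),cv2.minAreaRect(w),q.min(0),q.max(0))
E
python3 look.py w1 0.045 x 0.4138 0.2492 .0955,.105 .098,.104 .066,.076 .076,.094
```

```text
time: 1.3
ee_pos: [0.4165, 0.2513, 0.2498]
ee_rot: [-3.141, -0.001, 3.046]
contact_force: [-0.1, 0.3, 0.5]
grip_width: 0.697
finger_force: 0.0
[0.41646003 0.25128421 0.24984835] [-3.14147546e+00 -1.22133242e-03  3.04632337e+00] [ 0.07087471  0.00103814 -0.12400863]
0.0955 1440 [0.4121215  0.25152078] ((0.41334250569343567, 0.2514491677284241), (0.03818712383508682, 0.027936682105064392), 4.717617034912109) [297 205] [337 253]
0.098 1134 [0.41260913 0.2515749 ] ((0.41327232122421265, 0.25111716985702515), (0.03529486060142517, 0.026000581681728363), 4.356744766235352) [300 207] [336 252]
0.066 790 [0.40777797 0.25221136] ((0.41091853380203247, 0.24209721386432648), (0.04571053385734558, 0.06995866447687149), 3.4533491134643555) [274 194] [346 247]
0.076 295 [0.40140447 0.2532635 ] ((0.4134657382965088, 0.2524570822715759), (0.04632654786109924, 0.03816363587975502), 3.4192655086517334) [297 199] [340 252]
```

Run:
```python
from h import *
d=dict(np.load("w1.npz")); cv2.imwrite("pics/c1.png",cv2.resize(d["img"][140:320,230:410],(580,580),interpolation=2))
P=cloud(d)
for z0,z1,a,b in [(.0612,.09,.03,.06)]:
    r=np.hypot(P[...,0]-.4133,P[...,1]-.2513); m=((P[...,2]>.064)&(P[...,2]<.12)&(r>.03)&(r<.062)).astype(np.uint8)
    n,l,st,c=cv2.connectedComponentsWithStats(m)
    for i in range(1,n):
        if st[i,4]>8: k=l==i; print(st[i],P[k].mean(0)-[.4133,.2513,0],P[k][:,2].max(),r[k].min())
```

```text
[347 170   7   8  39] [-0.0409634   0.03267377  0.06620367] 0.06763161579819904 0.04949447597550282
[269 185   7   7  38] [-0.03458513 -0.03796733  0.06617515] 0.06795597135808235 0.048603491123018705
[362 194   9   9  43] [-0.01763432  0.04566685  0.0653186 ] 0.06732269183760725 0.04503466356958191
[269 240   9  10  43] [ 0.01800455 -0.04472096  0.06507124] 0.066495114172777 0.04435115195518385
[360 251   6   7  32] [0.03445053 0.03921431 0.06645942] 0.06773612933660868 0.0497553077295175
[285 264   7   6  32] [ 0.04074414 -0.03236637  0.06618747] 0.06766256706027811 0.049590322538964
```

View pics/c1.png

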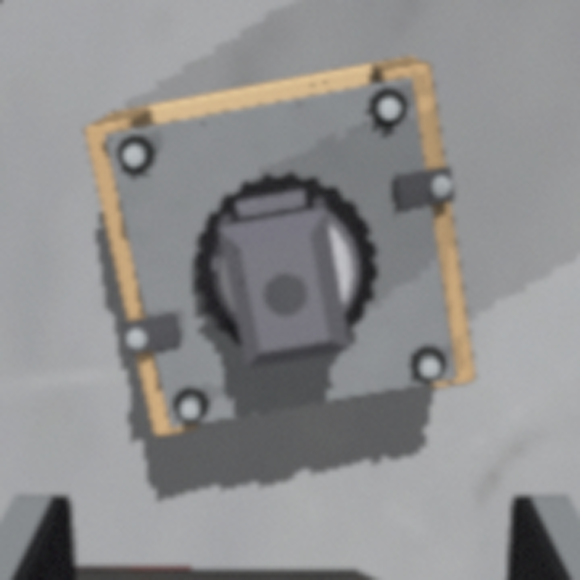

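The wrist view shows the ring centred near (285,270) in the crop, with barbs and nuts clear of the finger radius. Next, where the fingertips actually are at this opening.

Run:
```python
from h import *
d=dict(np.load("w1.npz")); T=d["tool_from_camera"]
P=cloud(d,np.linalg.inv(T)[:3,:3],np.linalg.inv(T)[:3,3])
m=(d["z_map"]>0)&(P[...,2]<.06)&(P[...,2]>-.1)&(abs(P[...,1])>.01)
q=P[m]
for s in(1,-1):
    k=q[q[:,1]*s>0]; print(len(k),k.min(0),k.max(0)); t=k[k[:,2]>k[:,2].max()-.004]; print(t.min(0),t.max(0))
```

```text
28193 [-0.0139692   0.01000222 -0.0839413 ] [0.02107618 0.06856374 0.01369674]
[-0.0111254   0.03098003  0.00971419] [0.00986817 0.03439075 0.01369674]
27100 [-0.01348943 -0.06578307 -0.08343174] [ 0.02078339 -0.01000428  0.01405835]
[-0.0102151  -0.0286056   0.01013615] [ 0.00944062 -0.02811355  0.01405835]
```

```bash
python3 -m pendant '[0.3,3,-1,-45,0, 0.3,0,0,45,0, 0.3,0,0,45,0, 0.3,0,0,45,0, 0.3,0,0,25,0, 0.3,0,0,10,0, 0.3,0,0,0,0]'
```

```text
time: 2.05
ee_pos: [0.4117, 0.2517, 0.1243]
ee_rot: [-3.141, -0.003, 3.051]
contact_force: [0.1, -0.4, 0.3]
grip_width: 0.7
finger_force: 0.0
```

```bash
python3 -m pendant '[0.3,-2,-1.6,10,0, 0.3,0,0,15,0, 0.3,0,0,15,0, 0.3,0,0,5,0, 0.3,0,0,0,0, 0.3,0,0,0,0]'; python3 -m pendant '[0.6,0,0,0,0, 0.6,0,0,0,0, 0.6,0,0,0,0,0.6,0,0,0,0]'
```

```text
time: 2.65
ee_pos: [0.4159, 0.2498, 0.0813]
ee_rot: [3.141, 0.002, 3.05]
contact_force: [-0.4, 0.1, 0.7]
grip_width: 0.698
finger_force: 0.0
time: 3.05
ee_pos: [0.416, 0.2497, 0.0819]
ee_rot: [3.141, 0.002, 3.05]
contact_force: [-1.4, -0.1, 6.3]
grip_width: 0.553
finger_force: 60.4
```

```bash
python3 -m pendant '[0.33,0,0,0,0, 0.33,0,0,0,0, 0.33,2.2,0,0,0, 0.33,0,0,0,0, 0.6,0,0,0,0, 0.6,0,0,0,0, 0.6,0,0,0,0]'; python3 -m pendant '[0.6,0,0,0,0.8, 0.6,0,0,0,0.8, 0.6,0,0,0,0.8, 0.6,0,0,0,0.8]';python3 -c "
from rig import env;s=env.read_state();print(s['torque'],s['contact_force'],s['qpos'])"
```

```text
time: 3.75
ee_pos: [0.4128, 0.25, 0.0809]
ee_rot: [3.141, -0.0, 3.05]
contact_force: [-1.7, 0.1, 5.4]
grip_width: 0.554
finger_force: 60.6
time: 4.15
ee_pos: [0.4128, 0.2499, 0.0809]
ee_rot: [3.141, -0.0, 2.768]
contact_force: [-1.8, 0.1, 5.8]
grip_width: 0.55
finger_force: 60.7
[0.10961908 0.49818569 0.07664748] [-1.7843524   0.13440101  5.84032163] [ 3.77500629e-01  2.60372384e-01 -4.69566356e-01  8.40597991e-01
  7.27254996e-04  7.50756354e-01]
```

```bash
T='import json
from rig import env;s=env.read_state();print(s["torque"],s["qpos"][5])'
python3 -m pendant '[0.6,0,0,0,0.8, 0.6,0,0,0,0.8, 0.6,0,0,0,0.8, 0.6,0,0,0,0.8,0.6,0,0,0,0.8, 0.6,0,0,0,0.8]'; python3 -c "$T"; python3 -m pendant '[0.6,0,0,0,0.7, 0.6,0,0,0,0.7]'; python3 -c "$T"
```

```text
time: 4.75
ee_pos: [0.4127, 0.2499, 0.0809]
ee_rot: [3.141, -0.0, 2.349]
contact_force: [-2.9, -0.2, 5.5]
grip_width: 0.557
finger_force: 60.8
[-0.02700852  0.44008813  0.09332532] 1.1696370931239988
time: 4.95
ee_pos: [0.4127, 0.2498, 0.0809]
ee_rot: [3.141, -0.0, 2.228]
contact_force: [-2.4, -0.5, 5.7]
grip_width: 0.55
finger_force: 60.8
[-0.02084679  0.46073442  0.13585522] 1.2914304521113849
```

```bash
T='import json
from rig import env;s=env.read_state();print(s["torque"],s["qpos"][5])'
python3 -m pendant '[0.6,0,0,0,0.6, 0.6,0,0,0,0.6]'; python3 -c "$T";python3 -m pendant '[0.6,0,0,0,0.5, 0.6,0,0,0,0.5]'; python3 -c "$T"
```

```text
time: 5.15
ee_pos: [0.4126, 0.2498, 0.0809]
ee_rot: [3.142, -0.0, 2.123]
contact_force: [-2.6, -0.7, 6.8]
grip_width: 0.553
finger_force: 61.1
[-0.02659795  0.48107229  0.10836668] 1.3958121325375084
time: 5.35
ee_pos: [0.4126, 0.2498, 0.0809]
ee_rot: [-3.142, -0.0, 2.036]
contact_force: [-2.9, -0.6, 6.6]
grip_width: 0.553
finger_force: 61.2
[-0.04427779  0.41203302  0.06855387] 1.482677492514091
```

```bash
T='import json
from rig import env;s=env.read_state();print(s["torque"],s["qpos"][5])'
for i in 1; do python3 -m pendant '[0.6,0,0,0,0.5, 0.6,0,0,0,0.5]'; python3 -c "$T"; python3 -m pendant '[0.6,0,0,0,0.5, 0.6,0,0,0,0.5]'; python3 -c "$T";python3 -m pendant '[0.6,0,0,0,0.5, 0.6,0,0,0,0.5]'; python3 -c "$T"; done | grep -v -e finger -e grip
```

```text
time: 5.55
ee_pos: [0.4126, 0.2498, 0.0809]
ee_rot: [-3.141, -0.0, 1.949]
contact_force: [-1.8, -0.1, 6.7]
[-0.01921609  0.44772083  0.10290081] 1.5699729282420323
time: 5.75
ee_pos: [0.4129, 0.2487, 0.0808]
ee_rot: [-3.141, 0.003, 1.865]
contact_force: [4.6, -19.5, 4.3]
[-3.38605626 -0.78419142  0.50466266] 1.653866825318273
time: 5.95
ee_pos: [0.4132, 0.2465, 0.0807]
ee_rot: [-3.141, 0.009, 1.776]
contact_force: [0.8, -14.5, 8.5]
[-2.96831453 -0.1196072   0.59110383] 1.7416678156542962
```

```bash
T='import json
from rig import env;s=env.read_state();print(s["torque"],s["qpos"][5])'
python3 -m pendant '[0.33,0,0,0,0, 0.33,0,0,0,0, 0.33,0,0,0,-1.3, 0.33,0,0,0,-1.3, 0.33,0,0,0,-1.4,0.33,0,0,0,0, 0.6,0,0,0,0, 0.6,0,0,0,0, 0.6,0,0,0,0]';python3 -c "$T"; python3 -m pendant '[0.6,0,0,0,0.5, 0.6,0,0,0,0.5]'; python3 -c "$T"; python3 -m pendant '[0.6,0,0,0,0.5, 0.6,0,0,0,0.1]'; python3 -c "$T"
```

```text
time: 6.85
ee_pos: [0.4127, 0.2497, 0.0809]
ee_rot: [-3.142, -0.0, 2.122]
contact_force: [-1.2, -0.8, 6.9]
grip_width: 0.553
finger_force: 60.5
[-0.21668475  0.53576135  0.0217372 ] 1.3965923972289278
time: 7.05
ee_pos: [0.4126, 0.2498, 0.0808]
ee_rot: [-3.141, -0.0, 2.036]
contact_force: [-2.0, 0.7, 4.1]
grip_width: 0.553
finger_force: 61.6
[ 0.08380354  0.32798803 -0.12429236] 1.482908644949911
time: 7.25
ee_pos: [0.4126, 0.2499, 0.0807]
ee_rot: [-3.141, -0.001, 1.982]
contact_force: [-1.8, -0.4, 5.4]
grip_width: 0.555
finger_force: 61.8
[-0.08672411  0.42265933  0.10271972] 1.5371214471821981
```

```bash
T='import json
from rig import env;s=env.read_state();print(s["torque"],s["qpos"][5])'
python3 -m pendant '[0.6,0,0,0,0.5]'; python3 -c "$T"; python3 -m pendant '[0.6,0,0,0,0.5]'; python3 -c "$T"; python3 -m pendant '[0.6,0,0,0,0.5]'; python3 -c "$T"; python3 look.py w2 0.03 x 0.413 0.25 .098,.104
python3 - <<'E'
from h import *
d=dict(np.load("w2.npz")); cv2.imwrite("pics/w2c.png",cv2.resize(d["img"][180:480,120:520],(800,600)))
E
```

```text
time: 7.35
ee_pos: [0.4126, 0.2499, 0.0807]
ee_rot: [-3.141, -0.001, 1.938]
contact_force: [-3.1, -0.8, 4.4]
grip_width: 0.553
finger_force: 61.8
[-0.03365466  0.49976121  0.19338307] 1.5806991753614887
time: 7.45
ee_pos: [0.4126, 0.2498, 0.0808]
ee_rot: [-3.141, -0.0, 1.896]
contact_force: [-1.4, -1.0, 4.7]
grip_width: 0.556
finger_force: 61.6
[-0.22534476  0.43501938  1.5976406 ] 1.6231570566143771
time: 7.55
ee_pos: [0.4125, 0.2499, 0.0807]
ee_rot: [-3.141, -0.001, 1.851]
contact_force: [-2.2, -0.3, 4.9]
grip_width: 0.551
finger_force: 61.8
[-0.01328932  0.45300056  0.14559028] 1.6682505479764291
[0.4125088  0.24993801 0.08065183] [-3.14129942e+00 -6.11900127e-04  1.85107446e+00] [ 0.0721186   0.00078959 -0.12400771]
0.098 6311 [0.4123587  0.25361517] ((0.41196131706237793, 0.25194066762924194), (0.05530477315187454, 0.02824302762746811), 11.995450019836426) [237 312] [400 387]
```

View pics/w2c.png

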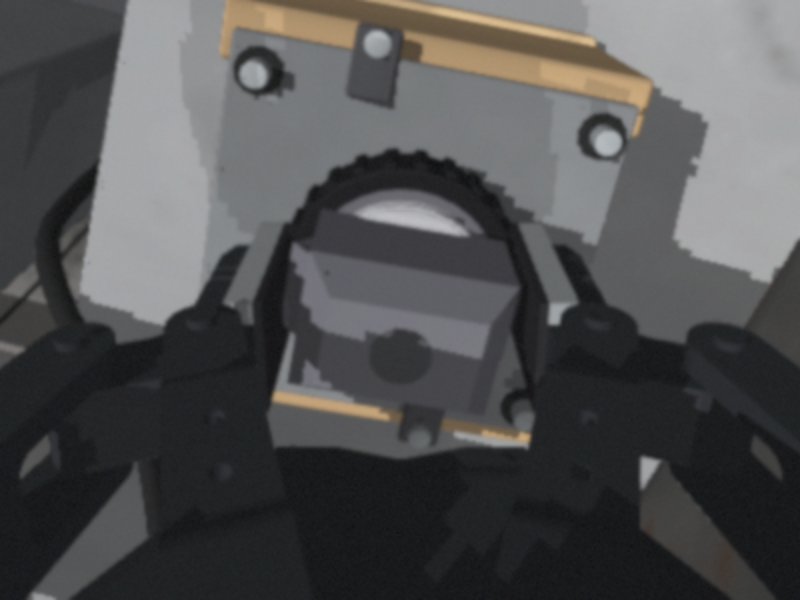

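The pads hold the ring near (290,250) and (530,250), clear of the spigot. The torque spiked to 1.6 N m at yaw 1.90, the same place as before, so the stop is there; I'll press a bit more against it and then open without turning.

```bash
T='import json
from rig import env;s=env.read_state();print(s["torque"],s["qpos"][5],s["ee_pos"],s["ee_rot"][2])'
python3 -m pendant '[0.6,0,0,0,0.4]'>/dev/null; python3 -c "$T"; python3 -m pendant '[0.6,0,0,0,0.4]'>/dev/null; python3 -c "$T"; python3 -m pendant '[0.6,0,0,0,0.4]'>/dev/null; python3 -c "$T"; python3 -m pendant '[0.6,0,0,0,0]' >/dev/null; python3 -c "$T"; python3 -m pendant '[0.4,0,0,0,0, 0.33,0,0,0,0, 0.33,0,0,0,0, 0.33,0,0,0,0]'; python3 -c "$T"
```

```text
[0.03958639 0.59336079 0.11708006] 1.7015059901483514 [0.41249969 0.24991092 0.08062715] 1.8176767608665179
[0.00888315 0.50579988 0.77103374] 1.7363453667198967 [0.41247892 0.24991955 0.08061568] 1.782874607005481
[-0.70436231  0.44726833  0.83569936] 1.770747243485076 [0.41265178 0.24925708 0.08061721] 1.7481844818477512
[-0.54725051  0.44137794  0.64197202] 1.7698836129141426 [0.41261177 0.24921952 0.0806172 ] 1.7489804992976432
time: 8.4
ee_pos: [0.413, 0.2497, 0.0802]
ee_rot: [3.141, -0.0, 1.749]
contact_force: [-0.4, -0.1, -0.6]
grip_width: 0.67
finger_force: 0.0
[-0.02675908 -0.02671288  0.04560542] 1.769359990374577 [0.41303919 0.24971673 0.08023072] 1.749429249341497
```

```bash
T='import json
from rig import env;s=env.read_state();print(s["torque"],s["qpos"][5],s["ee_pos"],s["ee_rot"][2])'
python3 -m pendant '[0.6,0,0,0,0,0.6,0,0,0,0,0.6,0,0,0,0]'>/dev/null; python3 -c "$T"; python3 -m pendant '[0.6,0,0,0,0.3]'>/dev/null; python3 -c "$T"; python3 -m pendant '[0.6,0,0,0,0.3]'>/dev/null; python3 -c "$T"; python3 -m pendant '[0.6,0,0,0,0.3]' >/dev/null; python3 -c "$T"; python3 -m pendant '[0.4,0,0,0,0, 0.33,0,0,0,0, 0.33,0,0,0,0, 0.33,0,0,0,0]'; python3 -c "$T"
```

```text
[-0.21265073  0.66849449 -0.06608184] 1.7692972794184954 [0.41257068 0.24964156 0.08086117] 1.7496182331286834
[-0.22924462  0.69179181  0.81007194] 1.7949352198413346 [0.4125228  0.24963824 0.08085217] 1.7240719046858095
[-0.34939941  0.66501465  1.64446606] 1.820047089955702 [0.41249816 0.24962633 0.08083916] 1.6991293119956663
[-0.39881476  0.64014527  2.38942289] 1.8446281139571021 [0.41248871 0.24963762 0.08083852] 1.6747160084453174
time: 9.4
ee_pos: [0.413, 0.2497, 0.0802]
ee_rot: [3.142, -0.0, 1.671]
contact_force: [0.3, -0.1, 0.2]
grip_width: 0.67
finger_force: 0.0
[ 0.02051928  0.01043557 -0.02476392] 1.8476375262776685 [0.41301437 0.24965329 0.08022854] 1.6710445943947474
```

The stop is stiff: torque climbs at once to 2.4 N m, so the ring is tight. On to the block.

```bash
python3 -m pendant '[0.33,0,0,-30,0, 0.33,0,0,-45,0, 0.2,0,0,-45,0, 0.2,-45.3,0.8,0,0, 0.2,-45.3,0.8,0,0, 0.2,-45.3,0.8,0,0, 0.2,-45.3,0.8,0,0, 0.2,-45.3,0.8,0,0, 0.2,0,0,0,-1.6, 0.2,0,0,0,-1.6, 0.2,0,0,0,-1.6, 0.2,0,0,0,-1.6]'; python3 -m pendant '[0.2,0,0,-30,-1.6, 0.2,0,0,0,-1.6, 0.2,0,0,0,-1.6, 0.2,0,0,0,-1.6, 0.2,0,0,0,-1.6, 0.2,0,0,0,-1.6,0.2,0,0,0,-1.6,0.2,0,0,0,-1.6,0.2,0,0,0,0,0.2,0,0,0,0]';  python3 look.py w3 0.045 x 0.4400 0.025 .073,.086 .03,.068
```

```text
time: 10.6
ee_pos: [0.4396, 0.0243, 0.2002]
ee_rot: [3.142, -0.0, 2.234]
contact_force: [-0.6, 0.6, 0.1]
grip_width: 0.802
finger_force: 0.0
time: 11.6
ee_pos: [0.4396, 0.0247, 0.2302]
ee_rot: [3.141, 0.0, -2.94]
contact_force: [1.2, -0.1, -0.4]
grip_width: 0.8
finger_force: 0.0
[0.43958876 0.02468825 0.23023144] [ 3.14145963e+00  6.59600635e-06 -2.93988870e+00] [ 0.07058962  0.00086415 -0.12400787]
0.073 3384 [0.439181   0.02564047] ((0.4403800964355469, 0.02569674700498581), (0.0542873740196228, 0.044401366263628006), 11.462712287902832) [292 201] [346 265]
0.03 352 [0.41404745 0.02044209] ((0.41391485929489136, 0.020127063617110252), (0.0022531989961862564, 0.04383517801761627), 12.340085983276367) [294 193] [344 201]
```

```bash
python3 -m pendant '[0.2,0,0,45,0, 0.2,0,0,45,0, 0.2,0,0,40,0, 0.2,0,0,20,0, 0.2,0,0,12,0, 0.2,0,0,0,0, 0.2,0,0,0,0]';  python3 -m pendant '[0.7,0,0,0,0,0.7,0,0,0,0,0.7,0,0,0,0,0.7,0,0,0,0,0.7,0,0,0,0]'
```

```text
time: 12.35
ee_pos: [0.4397, 0.0247, 0.0685]
ee_rot: [3.141, -0.0, -2.938]
contact_force: [0.1, 0.8, 0.8]
grip_width: 0.799
finger_force: 0.0
time: 12.85
ee_pos: [0.4408, 0.0246, 0.0695]
ee_rot: [-3.141, 0.003, -2.937]
contact_force: [0.3, 1.1, 6.7]
grip_width: 0.506
finger_force: 61.7
```

```bash
python3 -m pendant '[0.7,0,0,-25,0, 0.7,0,0,-45,0, 0.7,0,0,-45,0, 0.7,0,0,-15,0, 0.7,-3.1,37.7,0,0, 0.7,-3.1,37.7,0,0, 0.7,-3.1,37.7,0,0, 0.7,-3.1,37.7,0,0, 0.7,-3.1,37.7,0,0, 0.7,-3.1,37.7,0,0.7, 0.7,0,0,0,0.7, 0.7,0,0,0,0]';  python3 look.py w4 0.09 x 0.412 0.25 .195,.23
python3 - <<'E'
import cv2;cv2.imwrite("pics/w4c.png",cv2.imread("pics/w4.png"))
from rig import viewer
E
```

```text
time: 14.05
ee_pos: [0.4111, 0.2509, 0.1982]
ee_rot: [-3.141, -0.0, -3.056]
contact_force: [-0.3, -0.2, -1.4]
grip_width: 0.499
finger_force: 61.7
[0.41112678 0.25090658 0.1981586 ] [-3.14131367e+00 -3.62150752e-04 -3.05639022e+00] [ 0.07069513  0.00094232 -0.12400845]
0.195 20220 [0.40587845 0.2516861 ] ((0.4103308618068695, 0.25244444608688354), (0.05504900589585304, 0.10519982874393463), 6.312663555145264) [152 260] [488 397]
```

View pics/w4c.png

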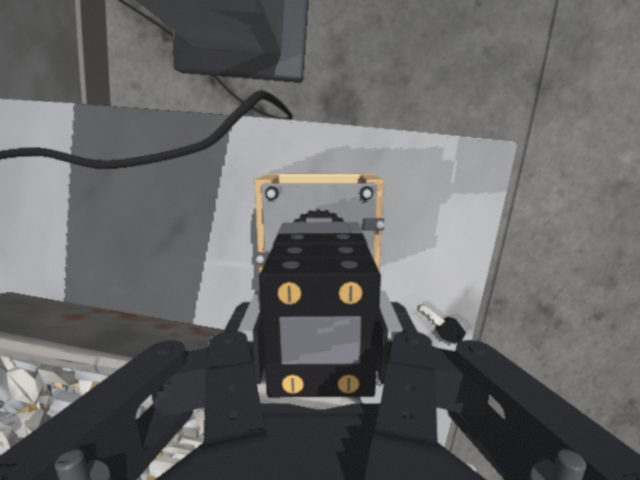

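The block sits squarely between the pads, its four brass screws at (289,293), (350,293), (293,384) and (348,384); the cradle is behind it, parallel. Checking its offset over the spigot.

Run:
```python
from h import *
d=dict(np.load("w4.npz")); P=cloud(d)
h=cv2.cvtColor(d["img"],cv2.COLOR_BGR2HSV); m=cv2.inRange(h,(12,90,110),(30,255,255)); m[:270]=0;m[400:]=0;m[:,:265]=0;m[:,375:]=0
n,l,st,c=cv2.connectedComponentsWithStats(m); k=[i for i in range(1,n) if st[i,4]>60]; px=c[k]; print(px)
z=np.median(P[270:390,300:340,2]); print("top z",z)
w=cast(d,px,z); print(w.mean(0)); o=np.argsort(px[:,1])
print(np.degrees(np.arctan2(*(w[o[:2]].mean(0)-w[o[2:]].mean(0))[[1,0]])))
# nuts and clamps: far-side nuts
r=np.hypot(P[...,0]-.4133,P[...,1]-.2513); mm=((P[...,2]>.0635)&(P[...,2]<.072)&(r>.043)&(r<.06)).astype(np.uint8)
n,l,st,c=cv2.connectedComponentsWithStats(mm)
for i in range(1,n):
    if st[i,4]>10: print(c[i],st[i,4],P[l==i].mean(0))
```

```text
[[288.94666667 292.568     ]
 [350.10026385 292.3878628 ]
 [292.38486842 383.66447368]
 [348.16744186 383.41395349]]
top z 0.2090023072201792
[0.41083775 0.25212779 0.20900231]
-174.65829287090466
[271.44230769 193.38461538] 52 [0.37836012 0.21324362 0.0661851 ]
[366.29090909 193.49090909] 55 [0.37236    0.28384746 0.06627647]
[377.63829787 224.62765957] 94 [0.39562055 0.29576034 0.06470965]
[260.29230769 258.46153846] 65 [0.43078703 0.20666653 0.06490133]
```

```bash
python3 -m pendant '[0.7,-2.1,-1.1,0,0.1, 0.7,0,0,10,0, 0.7,0,0,10,0, 0.7,0,0,7,0, 0.7,0,0,0,0]'; for i in 1; do python3 -m pendant '[0.7,0,0,3,0, 0.7,0,0,3,0, 0.7,0,0,0,0]';  python3 -m pendant '[0.7,0,0,3,0, 0.7,0,0,3,0, 0.7,0,0,0,0]'; done
```

```text
time: 14.6
ee_pos: [0.4129, 0.2482, 0.1696]
ee_rot: [-3.141, -0.003, -3.068]
contact_force: [-0.0, 0.4, -1.5]
grip_width: 0.502
finger_force: 61.7
time: 14.9
ee_pos: [0.4138, 0.249, 0.165]
ee_rot: [-3.142, -0.0, -3.067]
contact_force: [-0.7, -0.3, -0.7]
grip_width: 0.501
finger_force: 61.7
time: 15.2
ee_pos: [0.4136, 0.249, 0.1589]
ee_rot: [-3.141, -0.001, -3.067]
contact_force: [0.4, 0.9, -0.0]
grip_width: 0.505
finger_force: 61.7
```

```bash
python3 -m pendant '[0.7,0,0,3,0, 0.7,0,0,2,0, 0.7,0,0,0,0]';  python3 -m pendant '[0.7,0,0,2,0, 0.7,0,0,1,0, 0.7,0,0,0,0]';python3 -m pendant '[0.7,0,0,1.5,0, 0.7,0,0,1.5,0, 0.7,0,0,0,0]'|grep -v rot
```

```text
time: 15.5
ee_pos: [0.4139, 0.2491, 0.1544]
ee_rot: [3.141, 0.0, -3.067]
contact_force: [-0.3, -0.1, 1.5]
grip_width: 0.501
finger_force: 62.1
time: 15.8
ee_pos: [0.4145, 0.2493, 0.1529]
ee_rot: [3.141, 0.002, -3.067]
contact_force: [-2.8, -1.0, 10.6]
grip_width: 0.505
finger_force: 63.2
time: 16.1
ee_pos: [0.4135, 0.249, 0.1476]
contact_force: [-0.1, 1.2, -3.3]
grip_width: 0.508
finger_force: 63.3
```

Snapped through; now press home.

```bash
python3 -m pendant '[0.7,0,0,1,0, 0.7,0,0,1,0, 0.7,0,0,0,0]';  python3 -m pendant '[0.7,0,0,1.5,0, 0.7,0,0,1,0, 0.7,0,0,0,0]';python3 -m pendant '[0.7,0,0,2,0, 0.7,0,0,0,0, 0.7,0,0,0,0]'
```

```text
time: 16.4
ee_pos: [0.414, 0.2489, 0.1465]
ee_rot: [-3.141, 0.0, -3.067]
contact_force: [-1.5, -0.8, 1.0]
grip_width: 0.509
finger_force: 64.1
time: 16.7
ee_pos: [0.4141, 0.249, 0.1464]
ee_rot: [3.141, 0.002, -3.067]
contact_force: [-7.6, -2.8, 20.3]
grip_width: 0.503
finger_force: 66.6
time: 17.0
ee_pos: [0.4141, 0.249, 0.1463]
ee_rot: [3.141, 0.003, -3.067]
contact_force: [-11.9, -4.8, 34.7]
grip_width: 0.504
finger_force: 68.3
```

```bash
python3 -m pendant '[0.7,0.8,-0.3,0,0, 0.7,0,0,0,0, 0.7,0,0,0,0, 0.7,0,0,0,0]'
python3 - <<'E'
from look import *
s,d=look("w5"); P=cloud(d); print("top z",np.median(P[270:390,300:340,2]),[np.median(P[a:a+15,b:b+15,2]) for a,b in((300,310),(360,310),(330,280),(330,350))])
from rig import viewer
d=viewer.get_image("side"); cv2.imwrite("pics/s5.png",cv2.resize(d["img"][200:300,340:480],(800,571),interpolation=2))
E
```

```text
time: 17.4
ee_pos: [0.4141, 0.2489, 0.1464]
ee_rot: [3.141, 0.005, -3.067]
contact_force: [-10.2, -3.9, 32.3]
grip_width: 0.5
finger_force: 67.9
top z 0.15726570381702148 [np.float64(0.15710234987762817), np.float64(0.15709901839481377), np.float64(0.15751762708912828), np.float64(0.15742720407434452)]
```

View pics/s5.png

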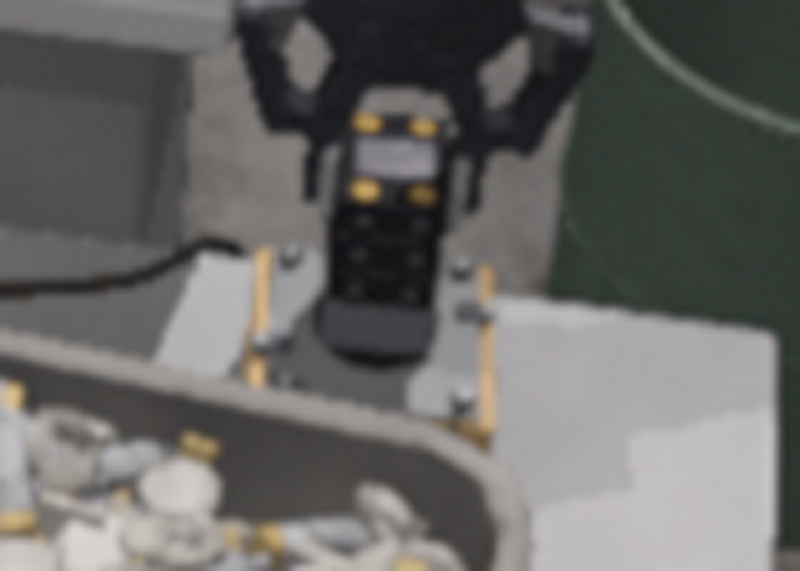

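The block's top is at 157 mm, which is the home height (77 + 80), and level. The side view shows it upright over the ring at (380,340), held by both fingers and pressed with about 32 N.

```bash
python3 -c "
from rig import env;print(env.hand_in())"
```

```text
the job is handed in; nothing more can be done
None
```

The job is handed in: I turned the locking ring clockwise to its stop (it resisted at 2.4 N m), then snapped the contact block fully home. Its top is level at 157 mm, and the fingers are still on it pressing down with about 32 N, at 17.4 s of the 61 s allowed.

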